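Put the containers away in their desk holders

TASK

Tidy the treatment desk: put each of the four containers (brown glass jar, sample cup, small brown vial, lancet carton) upright and fully down inside the low white holder that is made for its shape and size. Put the big glass jar away first, before moving the other three, because it is the heaviest. Leave the tape roll, the timer and everything else where they stand.

Things in the scene. Friction and masses are not known exactly. Their poses are not given: they have to be found in the camera images.
- jar: brown glass jar with a white paper label and a white screw cap, round, 60 mm across and 80 mm tall, straight-sided over the lower 50 mm (grasp there), cap 53 mm across; about 0.15 to 0.31 kg. Origin at the centre of its underside, z up. Put away first, in holder_large.
- cup: white sample cup with a wider red screw lid, 64 mm tall in all, body about 44 mm across over the lower 50 mm (grasp there), lid 51 mm. Origin at the centre of its underside, z up. Belongs in holder_medium.
- vial: small brown glass vial with a white screw cap, round, 28 mm across and 65 mm tall, straight-sided over the lower 40 mm. Origin at the centre of its underside, z up. Belongs in holder_small.
- carton: small green and white lancet carton, an open-topped rectangular box 51 (its x) x 76 (its y) x 22 mm high; grasp it from outside across the 51 mm (along its x). Origin at the centre of its underside, z up. Belongs in holder_oblong, long side along long side, either way round.
- holder_large: low white round dish for the jar, fixed to the desk: 94 mm outside, 86 mm inside, rim 10 mm above the desk, floor 2 mm thick with a dark pad. Origin at the centre of its underside (desk level), z up.
- holder_medium: low white round dish for the sample cup, fixed: 74 mm outside, 66 mm inside, rim 10 mm high, floor 2 mm. Origin at the centre of its underside, z up.
- holder_small: low white round dish for the vial, fixed: 56 mm outside, 48 mm inside, rim 10 mm high, floor 2 mm. Origin at the centre of its underside, z up.
- holder_oblong: low white rectangular dish for the lancet carton, fixed: 79 (its x) x 104 (its y) mm outside, 71 x 96 mm inside, rim 10 mm high, floor 2 mm. Origin at the centre of its underside, z up.
- tape: roll of beige surgical tape lying flat, 58 mm across and 25 mm high, a loose bystander: leave it alone. Origin at the centre of its underside.
- timer: white minute timer with a red knob, 66 mm wide and 70 mm tall, standing on the left, a loose bystander: leave it alone. Origin at the middle of its underside, front along its -x.
There are look-alikes about, which are no part of the job. Leave any black look-alike of the carton alone.

How it is judged (in metres and radians):
On the way:
1. the jar stands in the large round holder while cup, vial and carton are still where they were (horizontal distance between jar and holder_large below 0.018 m and z of jar in the frame of holder_large below 0.0065 m and angle between jar's own z axis and vertical below 0.1 rad and linear speed of jar below 0.02 m/s and distance of each of cup, vial, carton from where it was at the start of the episode below 0.03 m), for 0.2 s.
At the end, for the whole second after the job is handed in: jar in the large round holder, cup in the medium one, vial in the small one, carton in the oblong one: each within 18 mm of the holder's centre, down on its floor (underside less than 6.5 mm above the desk), upright within 0.1 rad, released and at rest (horizontal distance between jar and holder_large below 0.018 m and z of jar in the frame of holder_large below 0.0065 m and angle between each of jar, cup, vial, carton's own z axis and vertical below 0.1 rad and linear speed of each of jar, cup, vial, carton below 0.02 m/s and horizontal distance between cup and holder_medium below 0.018 m and z of cup in the frame of holder_medium below 0.0065 m and horizontal distance between vial and holder_small below 0.018 m and z of vial in the frame of holder_small below 0.0065 m and horizontal distance between carton and holder_oblong below 0.018 m and z of carton in the frame of holder_oblong below 0.0065 m); the robot touches nothing.
It fails at once if the tape roll or the timer is shifted by more than 30 mm (distance of any of tape, timer from where it was at the start of the episode above 0.03 m).
It also fails if it takes over 112 s, if anything falls off the work surface, if the arm or the gripper's body presses on something with over 40 N, if the wrist force passes 120 N, or if a joint passes its speed limit or range.

ROBOT

A 6-joint arm with a two-finger parallel gripper is mounted at the origin on a cart in front of the work surface, level with it; the furniture and walls round the work are solid. World frame = base frame: x ahead of the robot, y to its left, z up, the work surface at z = 0. Lengths are in mm, angles in rad, forces in N, time in s.
With the tool pointing down it reaches from about 350 to 775 mm from the base axis. Payload 7.3 kg.
Tool frame: the origin (TCP) lies at the very end of the fingers, on their centre line; the grasp point (between the pads) lies 19 mm behind it; z points along the fingers, y is the line along which they close (so a half turn about z gives the same grasp; the last joint's range is limited). The gripper opens to 92 mm and grips with 3 to 60 N. Pads are 19 mm wide; open, the fingers measure 130 mm over their backs; the gripper's body (75 mm by 190 mm) begins 47 mm behind the grasp point.
Start: joints at [-1.486, 0.342, 1.524, -0, 1.275, -0.146], TCP at [120.119, -511.093, 226.741] pointing down, gripper open.
Joint ranges: [-2.53, 2.53], [-0.77, 2.02], [0.04, 2.7], [-1, 4.14], [0.28, 2.66], [-3.11, 3.11]. Speed limits (rad/s): [2.57, 2.57, 3.14, 3.14, 3.14, 3.14].

INTERFACE

Orientations are given as [roll, pitch, yaw] about the fixed x, y, z axes, in that order (R = Rz(yaw) Ry(pitch) Rx(roll)).
In Python, from plant import get_obs, vision, workorder gives the robot as it stands.
- The arm moves only by the shell command python3 -m pendant 'ROWS' [OPENING]. ROWS is a JSON object of lists of equal length, an entry for each row: "dp": the shift along the tool's x, y, z in m, a list of three; "rotation": the turn, a rotation vector about the tool's x, y, z in rad, a list of three. A call has 1 to 8 rows; each row is the pose to reach, as a shift and turn from the pose commanded when the call began, along the tool's axes at that moment; what a row does not reach only later rows make up. A row lasts 1/8 s, in which the tool goes at most 62.5 mm and 10.7 degrees, less where a joint would pass 70% of its speed; a pose out of reach is approached as far as the arm can. A call with a gripper value outside its range is refused whole. OPENING is the finger opening in m, from 0 to 0.0918, set as the call begins (- or left out, the last holds). The fingers move at their own pace and stop on an object; the grip force is fixed at half the most. Time passes only in rows, so rows that repeat a pose let the fingers close. It gives the time, the measured TCP pose, the force, the opening and the grip force at its end, in the units of the state.
- get_obs(): the state, without advancing time (a new reading comes with each control period).
- vision.capture(name): name is "scene" or "top" or "wrist"; returns a dict with "pixels" (400x640x3 uint8, red, green, blue), "vfov" (degrees; the focal length in pixels is half the picture's height over the tangent of half this angle, whatever the lens; pixels are square), "cx", "cy" (the principal point, pixels), "pose" (4x4, takes a point from camera to world coordinates); the wrist camera has in their place "T_tool_cam" (4x4, takes a point from camera to tool coordinates, whose origin is the TCP and whose axes are the flange's). Camera axes: x right, y up, looking along -z (the intrinsics and any distortion apply to the point x, -y, -z); pixel columns grow to the right and rows downward; lengths in mm; the calibration is good to about 2 mm. A picture is of the moment at which its call begins: read the wrist's pose just before it. There is no depth.
- workorder.close_job(): hands the job in; it is judged then, once.
The state is a dict: "time": time; "joint_positions": joint angles; "dq": joint speeds; "tau": joint torques, N m; "tool_pos": TCP position; "tcp_rot": TCP orientation; "contact_force": force on the tool from outside, world axes, zero at the start; "moment": the same for the moment, N m; "grip_width": finger opening in mm; "finger_force": force on a finger pad.
Only numpy, scipy, OpenCV 4.12 (cv2) and the standard library are available. Lean on these libraries where they do the work, as an engineer would, in place of code of your own. Each camera call takes 0.05 s, during which the arm holds its last target. There are 200 camera calls.

## Working session

There is one attempt and no reset: what is moved stays moved. The work goes in short steps, Python scripts to look and compute and a shell command to move; the robot and the scene stay as the last step left them, time stands still between calls to the robot, and variables do not carry over. Pictures are saved under pics/ and viewed, at most 14 in all, crops included, and the job is handed in when it is done.

```bash
mkdir -p pics; ls
python3 - <<'E'
from plant import get_obs, vision
import cv2,numpy as np
o=get_obs();print(o)
for n in("top","scene"):
    c=vision.capture(n);cv2.imwrite(f"pics/{n}0.png",c["pixels"][...,::-1]);print(n,{k:v for k,v in c.items() if k!="pixels"})
    np.savez(f"pics/{n}0.npz",**c)
c=vision.capture("wrist");print({k:v for k,v in c.items() if k!="pixels"})
E
```

```text
pics
{'time': 0.0, 'joint_positions': array([-1.48600192e+00,  3.42736522e-01,  1.52502180e+00,  1.47269955e-05,
        1.27537669e+00, -1.45996092e-01]), 'dq': array([-8.51079419e-05, -8.91247283e-06,  7.70131669e-04,  3.22607773e-04,
        6.15299660e-04, -3.76636697e-04]), 'tau': array([ 9.26639805e-04, -4.31243849e+01, -2.44224983e+01,  7.17474218e-02,
        5.58800879e-02, -1.50353062e-04]), 'tool_pos': array([ 120.08589073, -510.66841732,  226.03612293]), 'tcp_rot': array([-3.14006874e+00, -2.38312805e-04,  2.30786019e-01]), 'contact_force': array([-0.18935775,  0.43993495,  0.24965096]), 'moment': array([-0.01531902,  0.02970017, -0.01768486]), 'finger_force': 0.0, 'grip_width': 91.82083142429751}
top {'vfov': 54.135289534180735, 'cx': 318.3438834697639, 'cy': 203.77043880081754, 'pose': array([[-1.02715159e-02,  9.95965365e-01, -8.91486827e-02,
         3.62565472e+02],
       [-9.99771665e-01, -1.18994638e-02, -1.77488124e-02,
         7.98961377e+00],
       [-1.87380239e-02,  8.89460197e-02,  9.95860177e-01,
         1.24268252e+03],
       [ 0.00000000e+00,  0.000000
[... 221 characters left out ...]
3e+02],
       [-8.66321927e-01, -2.19570250e-01,  4.48637075e-01,
         5.33335516e+02],
       [-1.46569363e-02,  9.08985652e-01,  4.16569633e-01,
         5.07931562e+02],
       [ 0.00000000e+00,  0.00000000e+00,  0.00000000e+00,
         1.00000000e+00]])}
{'vfov': 70.49324794865383, 'cx': 319.64720938369715, 'cy': 198.31936644170992, 'T_tool_cam': array([[ 2.37818440e-04,  9.56787037e-01,  2.90789458e-01,
         7.84249207e+01],
       [ 9.99999962e-01, -2.68142912e-04,  6.44357332e-05,
         3.31987194e-01],
       [ 1.39624406e-04,  2.90789432e-01, -9.56787065e-01,
        -1.58065635e+02],
       [ 0.00000000e+00,  0.00000000e+00,  0.00000000e+00,
         1.00000000e+00]])}
```

View pics/top0.png

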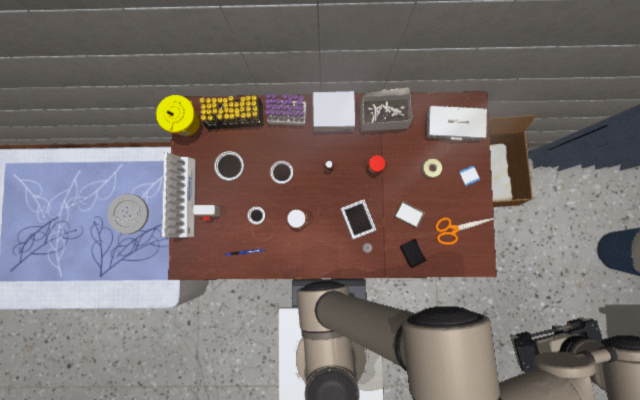

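View pics/scene0.png

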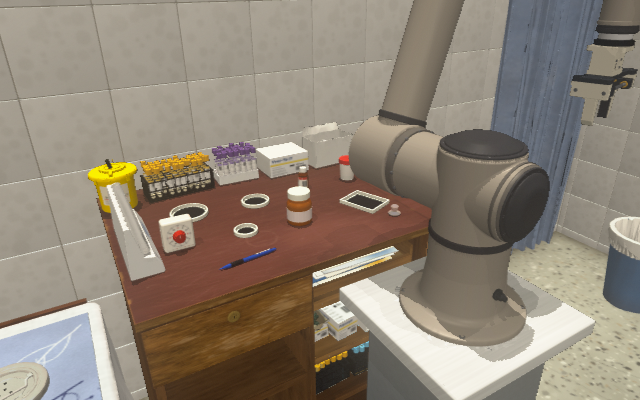

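The top view shows the jar at (296,219), vial (328,167), cup (376,164) and tape (432,168). The holders are large (229,165), medium (282,172), small (256,215) and oblong (358,219). There are three carton candidates: white at (409,214), black at (413,253), and small blue/white at (470,175). I'll confirm which one fits in an enlarged crop and with the wrist camera.

```bash
cat > h.py <<'E'
import numpy as np,cv2
from scipy.spatial.transform import Rotation as R
def world(c,uv,z,T=None):
    """pixel(s) -> world xy on plane z (mm)"""
    T=c["pose"] if T is None else T
    f=200/np.tan(np.radians(float(c["vfov"]))/2)
    uv=np.atleast_2d(uv).astype(float)
    d=np.c_[(uv[:,0]-c["cx"])/f,-(uv[:,1]-c["cy"])/f,-np.ones(len(uv))]@T[:3,:3].T
    o=T[:3,3]
    return (o+d*((z-o[2])/d[:,2])[:,None])[:,:2]
def Ttool(o):
    T=np.eye(4);T[:3,:3]=R.from_euler("xyz",o["tcp_rot"]).as_matrix();T[:3,3]=o["tool_pos"];return T
def wrist(name):
    from plant import get_obs,vision
    o=get_obs();c=vision.capture("wrist");T=Ttool(o)@c["T_tool_cam"]
    cv2.imwrite(f"pics/{name}.png",c["pixels"][...,::-1]);c["pose"]=T;np.savez(f"pics/{name}.npz",**c)
    return o,c
def goto(o,x,y,z,yaw):
    """shift in tool axes (m) and turn about tool z (rad) to reach pose; tool down"""
    M=R.from_euler("xyz",[np.pi,0,o["tcp_rot"][2]]).as_matrix()
    return np.round(M.T@(np.array([x,y,z])-o["tool_pos"])/1000,4), round(-(yaw-o["tcp_rot"][2]),3)
E
python3 - <<'E'
from h import *
c=dict(np.load("pics/top0.npz"))
im=c["pixels"][...,::-1]
cv2.imwrite("pics/crop.png",cv2.resize(im[140:280,190:500],None,fx=2.58,fy=2.58,interpolation=cv2.INTER_CUBIC))
for n,uv,z in [("jar",(296,219),80),("vial",(328,164),65),("cup",(376,164),60),("carton",(409,214),20),("black",(413,253),20),("blue",(470,175),10),("HL",(229,165),10),("HM",(282,172),10),("HS",(256,215),10),("HO",(358,219),10),("tape",(432,168),25),("timer",(205,212),40),("bell",(367,248),20)]:
    print(n,world(c,uv,z).round(0))
E
```

```text
jar [[422.  96.]]
vial [[589.  -2.]]
cup [[ 588. -148.]]
carton [[ 437. -252.]]
black [[ 316. -261.]]
blue [[ 558. -450.]]
HL [[601. 315.]]
HM [[576. 145.]]
HS [[440. 228.]]
HO [[423. -94.]]
tape [[ 580. -328.]]
timer [[449. 381.]]
bell [[ 333. -120.]]
```

View pics/crop.png

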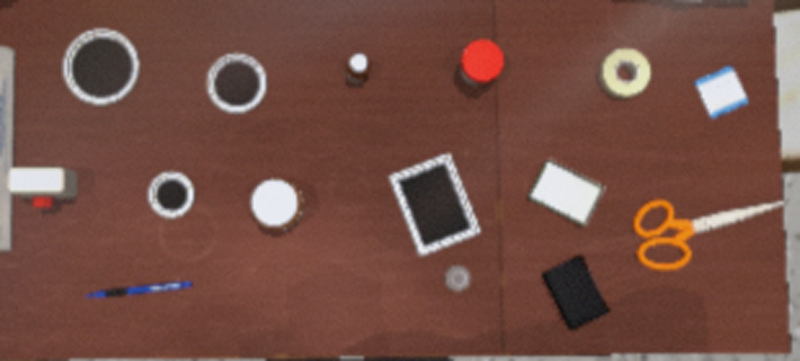

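The white box with green edges at (409,214) is the carton: it measures about 24x16 px, which is 76x51 mm. The black one is the look-alike, and the blue/white one is square and too small. Next I'll move toward the jar for a close wrist view.

```bash
python3 -m pendant '{"dp":[[0.313,-0.194,0],[0.313,-0.194,0],[0.313,-0.194,0],[0.313,-0.194,0],[0.313,-0.194,0],[0.313,-0.194,0],[0.313,-0.194,0],[0.313,-0.194,0]],"rotation":[[0,0,0.1],[0,0,0.231],[0,0,0.231],[0,0,0.231],[0,0,0.231],[0,0,0.231],[0,0,0.231],[0,0,0.231]]}' 0.0918
python3 -m pendant '{"dp":[[0.08,-0.35,0],[0.08,-0.35,0],[0.08,-0.35,0],[0.08,-0.35,0],[0.08,-0.35,0],[0.08,-0.35,0],[0.08,-0.35,0],[0.08,-0.35,0]],"rotation":[[0,0,0],[0,0,0],[0,0,0],[0,0,0],[0,0,0],[0,0,0],[0,0,0],[0,0,0]]}'
python3 - <<'E'
from h import *
o,c=wrist("w1");print(o["tool_pos"],o["tcp_rot"],o["time"])
E
```

```text
time: 1.15
tool_pos: [380.2, -250.7, 226.6]
tcp_rot: [3.141, 0.001, 0.001]
contact_force: [0.2, 0.2, 0.1]
grip_width: 91.7
finger_force: 0.0
time: 2.15
tool_pos: [460.5, 97.8, 226.5]
tcp_rot: [3.141, 0.001, -0.002]
contact_force: [-0.3, -0.2, 0.1]
grip_width: 91.9
finger_force: 0.0
[460.45871951  97.84533998 226.45940543] [ 3.14086604e+00  6.68443896e-04 -1.71396929e-03] 2.15
```

View pics/w1.png

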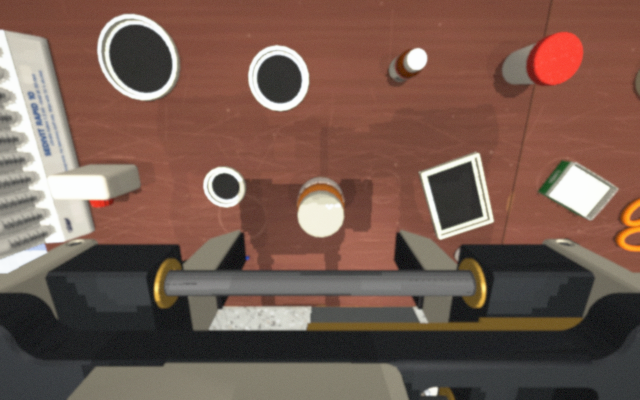

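The wrist view shows every target. The jar cap is at (321,213), vial (415,61), cup lid (556,59) and carton (578,190). The holders are at (138,57), (278,78), (224,187) and (457,195). I'll now get their positions by segmentation and compare against the top camera.

```bash
cat > meas.py <<'E'
from h import *
def blob(c,uv,mask,win):
    u,v=uv;u0,v0=max(u-win,0),max(v-win,0)
    m=mask[v0:v+win,u0:u+win].astype(np.uint8)
    cs,_=cv2.findContours(m,cv2.RETR_EXTERNAL,cv2.CHAIN_APPROX_NONE)
    k=max(cs,key=cv2.contourArea);return k.reshape(-1,2)+[u0,v0]
def masks(c):
    p=c["pixels"].astype(int);r,g,b=p[...,0],p[...,1],p[...,2]
    return dict(white=(np.minimum(np.minimum(r,g),b)>125),red=(r>120)&(g<60)&(b<60)&(r>2*g))
def report(c,items):
    M=masks(c)
    for n,uv,z,m,win in items:
        try:
            w=world(c,blob(c,uv,M[m],win),z).astype(np.float32)
            if n in("HO","carton"): print(n,[np.round(a,3) for a in cv2.minAreaRect(w)])
            else: print(n,[np.round(a,1) for a in cv2.fitEllipse(w)][:2])
        except Exception as e: print(n,e)
E
python3 - <<'E'
from meas import *
c=dict(np.load("pics/w1.npz"))
report(c,[("HL",(138,57),10,"white",50),("HM",(278,78),10,"white",42),("HS",(224,187),10,"white",28),("HO",(457,195),10,"white",50),("jar",(321,213),80,"white",32),("vial",(415,61),65,"white",18),("cup",(556,59),64,"red",40),("carton",(578,190),22,"white",45)])
print()
c=dict(np.load("pics/top0.npz"))
report(c,[("HL",(229,165),10,"white",19),("HM",(282,172),10,"white",16),("HS",(256,215),10,"white",13),("HO",(358,219),10,"white",24),("jar",(296,219),80,"white",15),("vial",(328,164),65,"white",8),("cup",(376,164),64,"red",14),("carton",(409,214),22,"white",20)])
E
```

```text
HL [array([601.1, 316.2]), array([93.8, 94.9])]
HM [array([578.3, 147.9]), array([74. , 74.1])]
HS [array([441.2, 228.6]), array([56. , 57.6])]
HO [array([425.718, -93.287]), array([107.424,  81.655]), np.float64(20.641)]
jar [array([426.3,  96.6]), array([52.4, 53.8])]
vial [array([591.,  -2.]), array([20.7, 21.8])]
cup [array([ 589.2, -142.3]), array([37.3, 48.6])]
carton [array([ 437.854, -251.803]), array([81.078, 52.545]), np.float64(62.171)]

HL [array([600. , 316.5]), array([92. , 93.1])]
HM [array([576.8, 147.7]), array([71.1, 72.7])]
HS [array([439.3, 228.4]), array([54. , 54.9])]
HO [array([424.221, -94.67 ]), array([106.052,  80.826]), np.float64(20.882)]
jar [array([424.5,  96.4]), array([51.7, 52.2])]
vial [array([589.6,  -3.1]), array([17.8, 19.8])]
cup [array([ 590.2, -149.7]), array([45.6, 47.8])]
carton [array([ 435.925, -251.657]), array([71.78 , 49.131]), np.float64(62.356)]
```

```bash
python3 -m pendant '{"dp":[[-0.035,0.001,0.06],[-0.035,0.001,0.12],[-0.035,0.001,0.18],[-0.035,0.001,0.206],[-0.035,0.001,0.206],[-0.035,0.001,0.206]],"rotation":[[0,0,0],[0,0,0],[0,0,0],[0,0,0],[0,0,0],[0,0,0]]}' 0.0918
python3 -m pendant '{"dp":[[0,0,0],[0,0,0],[0,0,0],[0,0,0],[0,0,0],[0,0,0]],"rotation":[[0,0,0],[0,0,0],[0,0,0],[0,0,0],[0,0,0],[0,0,0]]}' 0.045
```

```text
time: 2.95
tool_pos: [426.6, 97.5, 21.8]
tcp_rot: [3.142, -0.002, -0.002]
contact_force: [-0.2, 1.4, -0.4]
grip_width: 92.4
finger_force: 0.0
time: 3.7
tool_pos: [425.7, 98.3, 21.0]
tcp_rot: [3.141, -0.001, 0.0]
contact_force: [-0.9, -1.9, 6.4]
grip_width: 59.1
finger_force: 30.0
```

```bash
python3 -m pendant '{"dp":[[0,0,-0.05],[0.03,-0.04,-0.07],[0.0745,-0.09,-0.07],[0.114,-0.139,-0.07],[0.15,-0.185,-0.07],[0.1745,-0.214,-0.07],[0.1745,-0.214,-0.07],[0.1745,-0.214,-0.07]],"rotation":[[0,0,0],[0,0,0],[0,0,0],[0,0,0],[0,0,0],[0,0,0],[0,0,0],[0,0,0]]}'
python3 - <<'E'
from h import *
from plant import get_obs
o=get_obs();print(o["tool_pos"],goto(o,600.5,314,22,0))
E
```

```text
time: 4.7
tool_pos: [598.8, 311.6, 89.4]
tcp_rot: [3.14, 0.003, -0.0]
contact_force: [-0.7, -0.5, -2.9]
grip_width: 59.1
finger_force: 30.0
[598.8185119  311.58578185  89.41474818] (array([ 0.0017, -0.0024,  0.0674]), np.float64(-0.0))
```

```bash
python3 -m pendant '{"dp":[[0.001,-0.002,0.03],[0.001,-0.002,0.05],[0.001,-0.002,0.06],[0.001,-0.002,0.0645],[0.001,-0.002,0.067],[0.001,-0.002,0.067]],"rotation":[[0,0,0],[0,0,0],[0,0,0],[0,0,0],[0,0,0],[0,0,0]]}'
```

```text
time: 5.45
tool_pos: [601.3, 314.3, 24.3]
tcp_rot: [-3.141, -0.001, -0.0]
contact_force: [-0.4, 0.3, -2.4]
grip_width: 59.4
finger_force: 30.0
```

```bash
python3 -m pendant '{"dp":[[0,0,0.001],[0,0,0.001],[0,0,0.001],[0,0,0.001]],"rotation":[[0,0,0],[0,0,0],[0,0,0],[0,0,0]]}' 0.0918
python3 -m pendant '{"dp":[[0,0,-0.03],[0,0,-0.08],[0,0,-0.14],[-0.05,0.03,-0.2],[-0.1,0.06,-0.2],[-0.15,0.09,-0.2],[-0.15,0.1,-0.2],[-0.15,0.1,-0.2]],"rotation":[[0,0,0],[0,0,0],[0,0,0],[0,0,0],[0,0,0],[0,0,0],[0,0,0],[0,0,0]]}'
python3 - <<'E'
from meas import *
o,c=wrist("w2");print(o["tool_pos"],o["tcp_rot"])
E
```

```text
time: 5.95
tool_pos: [601.2, 314.4, 22.9]
tcp_rot: [-3.142, -0.0, -0.0]
contact_force: [0.5, 0.2, 0.6]
grip_width: 91.1
finger_force: 0.0
time: 6.95
tool_pos: [451.8, 214.1, 223.6]
tcp_rot: [-3.141, -0.002, -0.001]
contact_force: [0.3, 0.1, 0.2]
grip_width: 91.9
finger_force: 0.0
[451.75482152 214.06370417 223.55995793] [-3.14101445e+00 -2.20356016e-03 -1.24124782e-03]
```

View pics/w2.png

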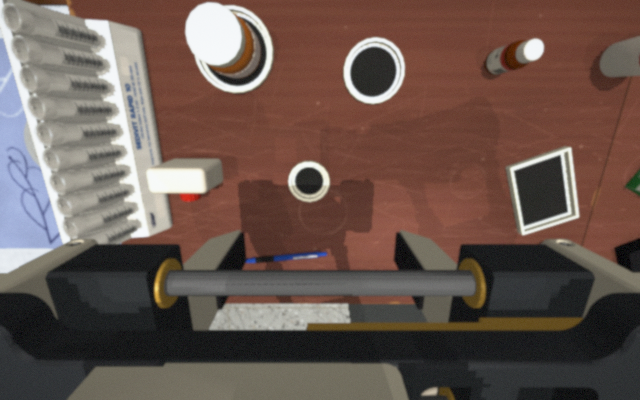

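The jar stands in the large dish: its cap is at (215,33) and its base is inside the ring centred about (234,48). Next I'll check its centre and work out the move to the cup.

Run:
```python
from meas import *
from plant import get_obs
c=dict(np.load("pics/w2.npz"))
report(c,[("HM",(374,70),10,"white",40),("HS",(309,181),10,"white",28),("jar",(214,33),82,"white",32),("HO",(543,191),10,"white",48)])
o=get_obs();print(goto(o,590,-149,160,0))
```

```text
HM [array([578.3, 148.4]), array([73.5, 73.8])]
HS [array([441.8, 228.9]), array([55.1, 55.3])]
jar [array([601.8, 312.7]), array([50.8, 61. ])]
HO [array([425.782, -92.991]), array([107.133,  81.145]), np.float64(20.359)]
(array([0.1379, 0.3635, 0.0633]), np.float64(-0.001))
```

```bash
python3 -m pendant '{"dp":[[0.12,0.363,0],[0.12,0.363,0],[0.12,0.363,0],[0.12,0.363,0],[0.12,0.363,0],[0.12,0.363,0],[0.12,0.363,0],[0.12,0.363,0]],"rotation":[[0,0,0],[0,0,0],[0,0,0],[0,0,0],[0,0,0],[0,0,0],[0,0,0],[0,0,0]]}'
python3 - <<'E'
from meas import *
o,c=wrist("w3");print(o["tool_pos"],o["tcp_rot"])
E
```

```text
time: 8.0
tool_pos: [571.8, -148.8, 221.7]
tcp_rot: [-3.141, 0.001, -0.001]
contact_force: [0.4, 0.5, 0.2]
grip_width: 91.9
finger_force: 0.0
[ 571.77924898 -148.77152812  221.66748556] [-3.14076935e+00  8.73389895e-04 -1.02552079e-03]
```

View pics/w3.png

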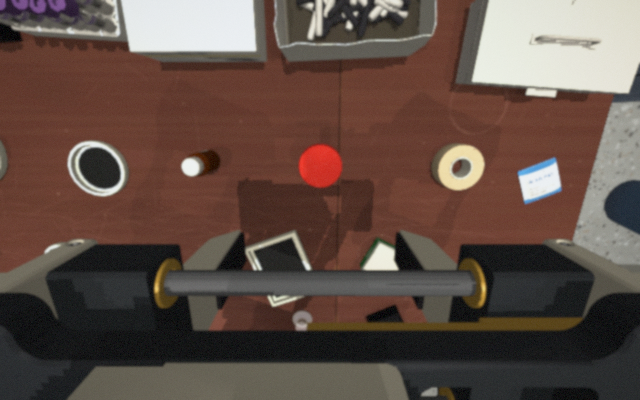

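The red cup lid is at (321,166), the vial cap at (191,166), and nothing stands near them.

Run:
```python
from meas import *
from plant import get_obs
c=dict(np.load("pics/w3.npz"))
report(c,[("cup",(321,166),64,"red",30),("vial",(191,166),65,"white",18),("HM",(98,167),10,"white",38)])
print(goto(get_obs(),0,0,0,0))
```

```text
cup [array([ 592.4, -149.3]), array([49.3, 49.8])]
vial [array([591.8,  -3.5]), array([19.7, 21.4])]
HM [array([578.6, 147.1]), array([73. , 74.4])]
(array([-0.5714, -0.1479,  0.222 ]), np.float64(0.0))
```

```bash
python3 -m pendant '{"dp":[[0.02,0.001,0.06],[0.02,0.001,0.12],[0.02,0.001,0.17],[0.02,0.001,0.2],[0.02,0.001,0.207],[0.02,0.001,0.207],[0.02,0.001,0.207]],"rotation":[[0,0,0],[0,0,0],[0,0,0],[0,0,0],[0,0,0],[0,0,0],[0,0,0]]}' 0.0918
python3 -m pendant '{"dp":[[0,0,0],[0,0,0],[0,0,0],[0,0,0],[0,0,0],[0,0,0],[0,0,0],[0,0,0]],"rotation":[[0,0,0],[0,0,0],[0,0,0],[0,0,0],[0,0,0],[0,0,0],[0,0,0],[0,0,0]]}' 0.03
```

```text
time: 8.93
tool_pos: [592.2, -149.7, 17.6]
tcp_rot: [3.14, -0.003, 0.0]
contact_force: [0.1, 0.2, 0.1]
grip_width: 91.7
finger_force: 0.0
time: 9.93
tool_pos: [590.9, -149.7, 15.6]
tcp_rot: [3.142, 0.0, -0.0]
contact_force: [0.4, 0.4, -0.2]
grip_width: 42.9
finger_force: 30.0
```

```bash
python3 -m pendant '{"dp":[[0,0,-0.06],[0,0,-0.11],[-0.004,-0.06,-0.115],[-0.006,-0.12,-0.115],[-0.01,-0.18,-0.115],[-0.012,-0.24,-0.115],[-0.013,-0.28,-0.115],[-0.013,-0.297,-0.115]],"rotation":[[0,0,0],[0,0,0],[0,0,0],[0,0,0],[0,0,0],[0,0,0],[0,0,0],[0,0,0]]}'
python3 -m pendant '{"dp":[[0,0,0.04],[0,0,0.08],[0,0,0.1],[0,0,0.108],[0,0,0.113],[0,0,0.113]],"rotation":[[0,0,0],[0,0,0],[0,0,0],[0,0,0],[0,0,0],[0,0,0]]}'
```

```text
time: 10.92
tool_pos: [577.6, 149.5, 130.6]
tcp_rot: [3.142, 0.0, 0.002]
contact_force: [-0.0, -0.4, 0.7]
grip_width: 42.4
finger_force: 30.0
time: 11.68
tool_pos: [578.6, 147.1, 18.4]
tcp_rot: [-3.142, -0.001, -0.001]
contact_force: [0.3, 0.6, -0.5]
grip_width: 42.5
finger_force: 30.0
```

```bash
python3 -m pendant '{"dp":[[0,0,0.001],[0,0,0.001],[0,0,0.001],[0,0,0.001]],"rotation":[[0,0,0],[0,0,0],[0,0,0],[0,0,0]]}' 0.08
python3 -m pendant '{"dp":[[0,0,-0.05],[0,0,-0.11],[0,0.05,-0.17],[0,0.1,-0.2],[0,0.15,-0.2],[0,0.15,-0.2],[0,0.15,-0.2]],"rotation":[[0,0,0],[0,0,0],[0,0,0],[0,0,0],[0,0,0],[0,0,0],[0,0,0]]}'
python3 - <<'E'
from meas import *
o,c=wrist("w4");print(o["tool_pos"],o["tcp_rot"])
E
```

```text
time: 12.18
tool_pos: [578.1, 147.3, 16.8]
tcp_rot: [3.142, -0.0, -0.0]
contact_force: [-0.3, 0.7, -0.3]
grip_width: 77.5
finger_force: 0.0
time: 13.05
tool_pos: [577.7, -2.4, 216.4]
tcp_rot: [-3.141, 0.001, -0.001]
contact_force: [0.3, -0.7, -0.1]
grip_width: 80.3
finger_force: 0.0
[577.73869786  -2.36001459 216.36861859] [-3.14103322e+00  6.69600233e-04 -8.84673062e-04]
```

View pics/w4.png

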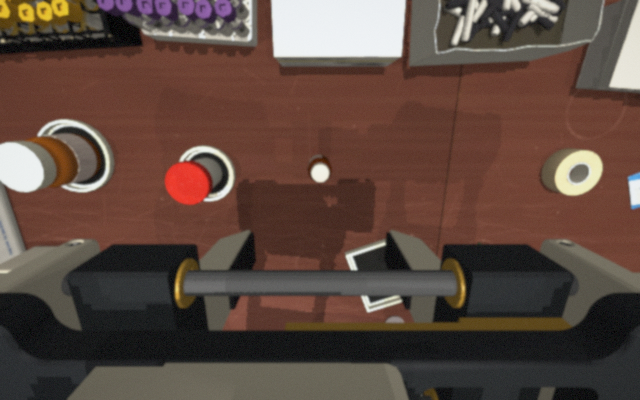

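The cup stands in the medium dish, with its lid at (188,183) and its base inside the ring at (208,173). The vial cap is at (319,172).

Run:
```python
from meas import *
c=dict(np.load("pics/w4.npz"))
report(c,[("vial",(319,172),65,"white",14),("cup",(188,183),66,"red",30)])
```

```text
vial [array([591.8,  -2.7]), array([19.4, 20.4])]
cup [array([581.4, 144. ]), array([45.2, 47.1])]
```

```bash
python3 -m pendant '{"dp":[[0.014,0,0.06],[0.014,0,0.12],[0.014,0,0.17],[0.014,0,0.195],[0.014,0,0.201],[0.014,0,0.201],[0.014,0,0.201]],"rotation":[[0,0,0],[0,0,0],[0,0,0],[0,0,0],[0,0,0],[0,0,0],[0,0,0]]}'
python3 -m pendant '{"dp":[[0,0,0],[0,0,0],[0,0,0],[0,0,0],[0,0,0],[0,0,0],[0,0,0],[0,0,0]],"rotation":[[0,0,0],[0,0,0],[0,0,0],[0,0,0],[0,0,0],[0,0,0],[0,0,0],[0,0,0]]}' 0.015
```

```text
time: 13.98
tool_pos: [593.0, -2.4, 17.2]
tcp_rot: [3.141, -0.003, 0.0]
contact_force: [-0.3, 0.5, -0.4]
grip_width: 80.1
finger_force: 0.0
time: 14.98
tool_pos: [592.0, -2.7, 15.7]
tcp_rot: [3.142, 0.0, -0.0]
contact_force: [-1.0, 0.9, -0.1]
grip_width: 27.8
finger_force: 29.9
```

```bash
python3 -m pendant '{"dp":[[0,0,-0.06],[-0.03,-0.04,-0.09],[-0.063,-0.09,-0.09],[-0.094,-0.14,-0.09],[-0.125,-0.19,-0.09],[-0.151,-0.231,-0.09],[-0.151,-0.231,-0.09],[-0.151,-0.231,-0.09]],"rotation":[[0,0,0],[0,0,0],[0,0,0],[0,0,0],[0,0,0],[0,0,0],[0,0,0],[0,0,0]]}'
python3 -m pendant '{"dp":[[0,0,0.04],[0,0,0.07],[0,0,0.08],[0,0,0.085],[0,0,0.088],[0,0,0.088]],"rotation":[[0,0,0],[0,0,0],[0,0,0],[0,0,0],[0,0,0],[0,0,0]]}'
```

```text
time: 15.98
tool_pos: [441.4, 228.1, 105.8]
tcp_rot: [3.141, -0.001, 0.0]
contact_force: [0.2, -0.2, -0.1]
grip_width: 27.5
finger_force: 29.9
time: 16.73
tool_pos: [441.5, 228.4, 18.2]
tcp_rot: [-3.141, -0.001, -0.0]
contact_force: [0.0, -0.6, -1.2]
grip_width: 27.4
finger_force: 29.9
```

```bash
python3 -m pendant '{"dp":[[0,0,0.001],[0,0,0.001],[0,0,0.001],[0,0,0.001]],"rotation":[[0,0,0],[0,0,0],[0,0,0],[0,0,0]]}' 0.06
python3 -m pendant '{"dp":[[0,0,-0.05],[0,0,-0.11],[0,0,-0.17],[0,0.05,-0.2],[0,0.11,-0.2],[0,0.17,-0.2],[0,0.23,-0.2],[0,0.29,-0.2]],"rotation":[[0,0,0],[0,0,0],[0,0,0],[0,0,0],[0,0,0],[0,0,0],[0,0,0],[0,0,0]]}'
python3 -m pendant '{"dp":[[0,0.05,0],[0,0.11,0],[0,0.17,0],[0,0.19,0],[0,0.19,0],[0,0.19,0],[0,0.19,0],[0,0.19,0]],"rotation":[[0,0,-0.15],[0,0,-0.3],[0,0,-0.45],[0,0,-0.6],[0,0,-0.75],[0,0,-0.9],[0,0,-1.085],[0,0,-1.085]]}' 0.0918
python3 - <<'E'
from meas import *
o,c=wrist("w5");print(o["tool_pos"],o["tcp_rot"],o["joint_positions"])
E
```

```text
time: 17.23
tool_pos: [441.1, 228.4, 16.8]
tcp_rot: [3.142, -0.0, -0.0]
contact_force: [-0.3, 0.0, 0.2]
grip_width: 58.9
finger_force: 0.0
time: 18.23
tool_pos: [440.7, -63.5, 216.9]
tcp_rot: [3.141, -0.001, -0.0]
contact_force: [1.9, 0.1, 0.3]
grip_width: 59.7
finger_force: 0.0
time: 19.23
tool_pos: [440.8, -251.6, 216.7]
tcp_rot: [-3.141, 0.0, 1.083]
contact_force: [-0.1, 0.9, 0.4]
grip_width: 91.6
finger_force: 0.0
[ 440.83470232 -251.59933132  216.65847873] [-3.14142451e+00  4.85168149e-05  1.08310541e+00] [-6.69665153e-01  3.18892443e-01  1.58726435e+00 -8.27507704e-05
  1.23559245e+00 -1.81947008e-01]
```

View pics/w5.png

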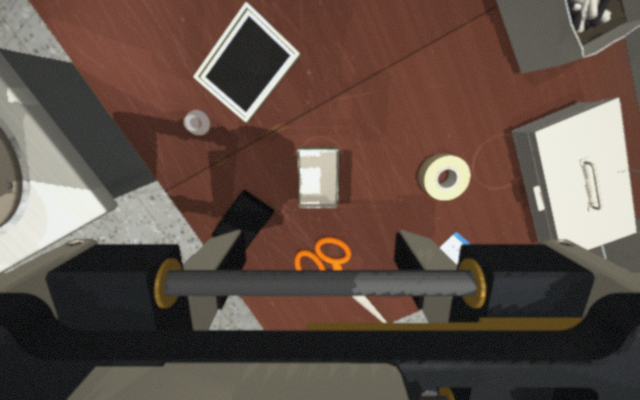

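The carton is at (318,178), aligned with the tool, and the black look-alike is at (243,215). I'll open only partway so the left finger stays clear of the black one.

Run:
```python
from meas import *
c=dict(np.load("pics/w5.npz"))
p=c["pixels"].astype(int);m=(p[...,1]>95)
for z in(22,):
    w=world(c,blob(c,(318,178),m,36),z).astype(np.float32);print(cv2.minAreaRect(w))
m=p.min(2)>125
w=world(c,blob(c,(247,62),m,58),10).astype(np.float32);print(cv2.minAreaRect(w))
cv2.imwrite("pics/w5c.png",cv2.resize(c["pixels"][120:250,200:420,::-1],None,fx=3,fy=3))
from plant import get_obs
o=get_obs();print(goto(o,437,-251.7,12,np.radians(62.2)))
```

```text
((437.0885314941406, -252.95822143554688), (79.02700805664062, 51.99805450439453), 63.151100158691406)
((425.271240234375, -94.28726196289062), (105.18204498291016, 79.93379211425781), 20.44864845275879)
(array([-0.0019, -0.0034,  0.2047]), np.float64(-0.005))
```

View pics/w5c.png

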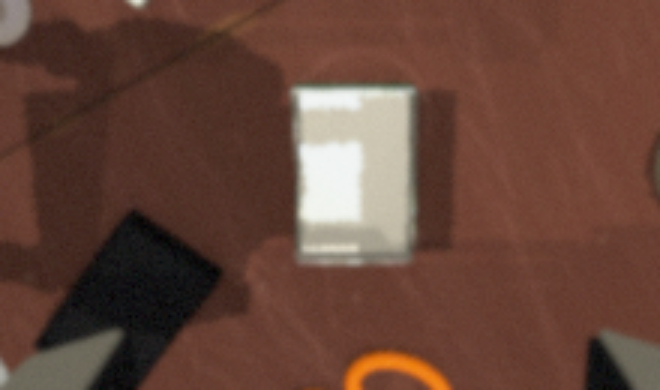

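The crop confirms the open-topped white and green carton, well clear of the black one.

```bash
python3 -m pendant '{"dp":[[-0.0025,-0.003,0.05],[-0.0025,-0.003,0.1],[-0.0025,-0.003,0.15],[-0.0025,-0.003,0.185],[-0.0025,-0.003,0.2],[-0.0025,-0.003,0.2045],[-0.0025,-0.003,0.2045],[-0.0025,-0.003,0.2045]],"rotation":[[0,0,-0.01],[0,0,-0.01],[0,0,-0.01],[0,0,-0.01],[0,0,-0.01],[0,0,-0.01],[0,0,-0.01],[0,0,-0.01]]}' 0.074
python3 -m pendant '{"dp":[[0,0,0],[0,0,0],[0,0,0],[0,0,0],[0,0,0],[0,0,0]],"rotation":[[0,0,0],[0,0,0],[0,0,0],[0,0,0],[0,0,0],[0,0,0]]}' 0.04
python3 -m pendant '{"dp":[[0,0,-0.03],[0,0,-0.06],[0,0,-0.06]],"rotation":[[0,0,0],[0,0,0],[0,0,0]]}'
python3 - <<'E'
from h import *
from plant import get_obs
o=get_obs();print(o["tool_pos"],o["tcp_rot"],goto(o,425.2,-94,72,np.radians(20.5)))
E
```

```text
time: 20.27
tool_pos: [437.8, -253.0, 13.4]
tcp_rot: [3.139, 0.001, 1.094]
contact_force: [0.3, 0.2, -1.0]
grip_width: 74.2
finger_force: 0.0
time: 21.02
tool_pos: [437.2, -252.6, 12.5]
tcp_rot: [3.141, 0.0, 1.095]
contact_force: [-1.1, 0.2, 5.7]
grip_width: 51.3
finger_force: 30.0
time: 21.4
tool_pos: [438.1, -253.2, 73.7]
tcp_rot: [3.138, 0.001, 1.095]
contact_force: [0.2, -0.5, -0.8]
grip_width: 51.2
finger_force: 30.0
[ 438.13827686 -253.23664713   73.70873256] [3.13770863e+00 8.37739327e-04 1.09482898e+00] (array([ 0.1356, -0.0845,  0.0017]), np.float64(0.737))
```

```bash
python3 -m pendant '{"dp":[[0.04,-0.025,0],[0.08,-0.05,0],[0.12,-0.075,0],[0.1355,-0.0845,0],[0.1355,-0.0845,0],[0.1355,-0.0845,0],[0.1355,-0.0845,0]],"rotation":[[0,0,0.15],[0,0,0.3],[0,0,0.45],[0,0,0.6],[0,0,0.737],[0,0,0.737],[0,0,0.737]]}'
python3 - <<'E'
from h import *
from plant import get_obs
o=get_obs();print(goto(o,425.2,-94,14.5,np.radians(20.5)))
E
```

```text
time: 22.28
tool_pos: [423.8, -93.4, 71.6]
tcp_rot: [-3.141, 0.001, 0.36]
contact_force: [0.4, 0.2, -0.6]
grip_width: 51.6
finger_force: 30.0
(array([0.0011, 0.0011, 0.0571]), np.float64(0.002))
```

```bash
python3 -m pendant '{"dp":[[0.001,0.001,0.03],[0.001,0.001,0.045],[0.001,0.001,0.053],[0.001,0.001,0.057],[0.001,0.001,0.057],[0.001,0.001,0.057]],"rotation":[[0,0,0],[0,0,0],[0,0,0],[0,0,0],[0,0,0],[0,0,0]]}'
python3 -m pendant '{"dp":[[0,0,0],[0,0,0],[0,0,0],[0,0,0]],"rotation":[[0,0,0],[0,0,0],[0,0,0],[0,0,0]]}' 0.07
python3 -m pendant '{"dp":[[0,0,-0.05],[0,0,-0.11],[0,0,-0.17],[-0.03,0,-0.22],[-0.03,0,-0.22],[-0.03,0,-0.22]],"rotation":[[0,0,0],[0,0,0],[0,0,0],[0,0,0],[0,0,0],[0,0,0]]}'
python3 - <<'E'
from meas import *
from plant import vision
o,c=wrist("w6");print(o["tool_pos"],o["tcp_rot"])
t=vision.capture("top");cv2.imwrite("pics/t6.png",cv2.resize(t["pixels"][140:280,190:500,::-1],None,fx=2.58,fy=2.58,interpolation=cv2.INTER_CUBIC))
E
```

```text
time: 23.02
tool_pos: [425.8, -94.1, 15.6]
tcp_rot: [3.141, -0.001, 0.358]
contact_force: [-0.2, 0.3, -0.9]
grip_width: 51.7
finger_force: 30.0
time: 23.52
tool_pos: [425.4, -93.9, 15.2]
tcp_rot: [3.141, -0.0, 0.358]
contact_force: [-0.0, 0.5, 0.6]
grip_width: 69.7
finger_force: 0.0
time: 24.28
tool_pos: [397.0, -104.3, 234.8]
tcp_rot: [-3.141, 0.0, 0.357]
contact_force: [-0.6, 1.1, -0.8]
grip_width: 70.2
finger_force: 0.0
[ 397.01974681 -104.27861469  234.81789755] [-3.14143079e+00  1.52218418e-04  3.57422751e-01]
```

View pics/w6.png

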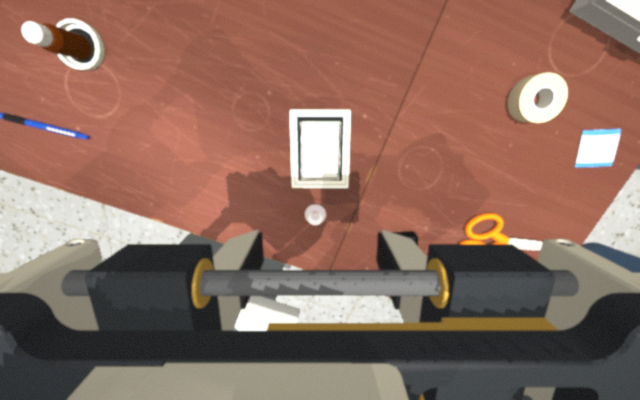

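View pics/t6.png

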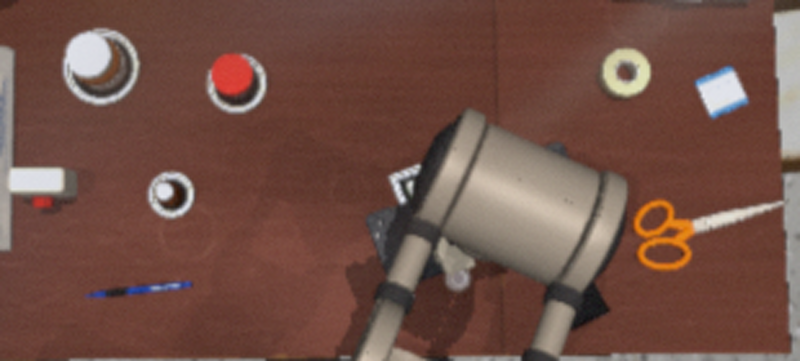

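The wrist view shows the carton centred in the oblong dish at (320,149), with the dark pad visible all round it. The top crop shows the jar (90,55), cup (233,75) and vial (165,190) upright in their dishes. The tape and timer haven't moved, so I'm handing in.

```bash
python3 -c "
from plant import workorder
print(workorder.close_job())"
```

```text
the job is handed in; nothing more can be done
None
```

The jar (moved first), cup, vial and carton each stand in their own holder as seen by camera, the tape roll and timer were not moved, and the job is handed in at about 24 s; no verdict was returned.

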